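Set the screw stop of a slicing board against its backlash and butt the croissant to it

ROBOT

A 6-joint arm with a two-finger parallel gripper is mounted at the origin on a cart in front of the work surface, level with it; the furniture and walls round the work are solid. World frame = base frame: x ahead of the robot, y to its left, z up, the work surface at z = 0. Lengths are in m, angles in rad, forces in N, time in s.
With the tool pointing down it reaches from about 0.25 to 0.725 m from the base axis. Payload 9.7 kg.
Tool frame: the origin (TCP) lies on the centre line of the jaws, within the pads' length; the fingertips stand ahead of it and the grasp point (between the pads) lies 8 mm behind it (tips_ahead is the z of the fingertips in the tool frame, in m); z points along the fingers, y is the line along which they close (so a half turn about z gives the same grasp; the last joint's range is limited). The gripper opens to 85 mm and grips with 20 to 120 N. Pads are 22 mm wide; open, the fingers measure 114 mm over their backs; the gripper's body (76 mm by 85 mm) begins 54 mm behind the grasp point. The pads swing forward as they close: fully open they stand 13 mm farther back than shut.
Start: joints at [-1.201, 0.087, 0.176, 1.66, 0, 1.571], TCP at [0.199, -0.513, 0.242] pointing down, gripper open.
Joint ranges: [-3.13, 3.13], [-0.85, 1.81], [-1.15, 1.24], [-2.2, 2.28], [-1.44, 1.52], [-3.14, 3.14]. Speed limits (rad/s): [2.22, 2.22, 2.57, 3.14, 3.14, 3.14].

INTERFACE

Orientations are given as [roll, pitch, yaw] about the fixed x, y, z axes, in that order (R = Rz(yaw) Ry(pitch) Rx(roll)).
In Python, from cell import get_obs, snapshot, job_done, tips_ahead gives the robot as it stands.
- The arm moves only by the shell command python3 -m inch 'ROWS' [OPENING] [FORCE]. ROWS is JSON, a list of rows, each an object of numbers: "x", "y", "z": the shift along the tool's x, y, z in units of 40 mm (1.0 is 40 mm); "ax", "ay", "az": the turn, a rotation vector about the tool's x, y, z in units of 5 degrees (1.0 is 5 degrees). A call has 1 to 5 rows; each row shifts and turns the commanded pose from where the row before left it, along the tool's axes as they then stand; what a row does not reach is not made up. A row lasts 1/12 s, in which the tool goes at most 41.7 mm and 7.16 degrees, less where a joint would pass 70% of its speed; a pose out of reach is approached as far as the arm can. A call is refused whole if a number of a shift passes 1 or a number of a turn 1, either way. A call with a gripper value outside its range is refused whole. OPENING is the finger opening in mm, from 0 to 85.4, set as the call begins (- or left out, the last holds). The fingers move at their own pace and stop on an object; FORCE is the grip in N (left out, the last holds). Time passes only in rows, so rows that do not move let the fingers close. It gives the time, the measured TCP pose, the force, the opening and the grip force at its end, in the units of the state.
- get_obs(): the state, without advancing time (a new reading comes with each control period).
- snapshot(name): name is "scene" or "top" or "wrist"; returns a dict with "img" (420x560x3 uint8, red, green, blue), "fx", "fy", "cx", "cy" (pixels), "rvec" (rotation vector, rad) and "tvec" (3), from world to camera coordinates, as OpenCV has them. Camera axes: x right, y down, z forward; pixel columns grow to the right and rows downward; lengths in m; the calibration is good to about 2 mm. A picture is of the moment at which its call begins. There is no depth.
- job_done(): hands the job in; it is judged then, once.
The state is a dict: "t": time; "joints": joint angles; "qd": joint speeds; "tau": joint torques, N m; "eef_pos": TCP position; "eef_rot": TCP orientation; "ft_force": force on the tool from outside, world axes, zero at the start; "moment": the same for the moment, N m; "width": finger opening in m; "gripper_force": force on a finger pad.
Only numpy, scipy, OpenCV 4.12 (cv2) and the standard library are available. Lean on these libraries where they do the work, as an engineer would, in place of code of your own. Each camera call takes 0.05 s, during which the arm holds its last target. There are 200 camera calls.

TASK

The end stop of the slicing board stands too far forward and its screw has slack. Turning only the handwheel by its upright pin, wind the stop back until it is about half a centimetre or more past the white line on the red clip, then wind it forward again, so that the slack is taken up from behind, until its front face stands level with that line. Then bring the croissant along the board squarely up against the stop, press it there gently but firmly for a moment (about 8 N, never as much as 20 N) without the stop giving way, and let go, leaving it lying against the stop; touch neither the stop nor the things round about.

Things in the scene. Friction and masses are not known exactly. Their poses are not given: they have to be found in the camera images.
- board: Wooden slicing board fixed to the worktop, 170 mm (its x) by 415 mm (its y, -200 to +215), top 18 mm above the worktop. Origin on the worktop at its middle; x points away from the robot at yaw 0, y runs from the croissant to the grey gear head (150 x 88 mm, 57 mm high, centred at y = +164). Two 12 mm rods at x = -55 and +55, 16 mm above the board, run from it to y = -4.
- stop: White stop: plate 138 mm wide across the board, 10 mm thick, top 51 mm above the board, with two blocks on the rods behind it. Origin on the board's top in the middle of its front face (which faces the board's -y); axes as the board's. It slides only along the board's y. Low knife guides (12 mm high) stand on the board at x = -77 and +77, y = -30 mm.
- stop_face (a point): Near end of the stop's front face, 10 mm above the board, with a black pointer stripe; axes as the board's. Starts 6 to 20 mm in front of (-y of) the clip's line. The stop has 7 mm of slack on its screw: after the handwheel's direction is reversed it stands still for up to 7 mm of screw travel (0.35 turn), then follows. Within the slack about 2 N moves it; at the start it may stand anywhere in it.
- clip_line (a point): White line, 1.6 mm wide, across the top of the small red clip (8 mm wide) fixed on the board's near long edge: where the stop's front face is to stand (same y along the board). Axes as the board's.
- wheel_axis (a point): Point on the vertical axis of the steel handwheel (94 mm across, rim top 94.5 mm and hub top 97.5 mm above the worktop), at the height at which its pin is gripped, 116.5 mm. The wheel stays where it is left (about 3.3 N at the pin turns it); the screw cannot be driven by pushing the stop.
- wheel (a joint): Angle of the handwheel, rad, growing counterclockwise seen from above; 0 at the start, range -3 to +14. Counterclockwise draws the stop back (+y, towards the wheel), clockwise drives it forward (-y): 20 mm of screw travel a turn.
- pin_grip (a point): Middle of the upright black spinner pin on the handwheel, 16 mm across, from 94.5 to 137.5 mm above the worktop, 36 mm from the wheel's axis; this point is 116.5 mm above the worktop. The pin turns freely about itself, so the gripper need not turn while it leads the pin round in a circle.
- croissant: Croissant, rigid, 58 mm (its x) by 127 mm (its y, the long way) by 39 mm high, 0.055 kg, lying on the board with its long way along it. Origin at the centre of its underside. Grasp across the middle; its sides slope, so gripping it presses it onto the board, and rubbing there adds to the force felt at the wrist unless it is raised a few mm.
- glass: Clear drinking glass, 82 mm across, 86 mm high; bystander. Origin at the centre of its underside.
- cup: White china cup, 95 x 74 x 54 mm; bystander. Origin at the centre of its underside.
- mill: Small salt shaker with grey cap, 44 mm across, 90 mm high; bystander. Origin at the centre of its underside.
- jam: Gold jam portion cup with orange lid, 64 x 58 x 27 mm; bystander. Origin at the centre of its underside.

How it is judged:
On the way, in this order (a step that is already met when the one before it is completed fails the run):
1. the stop has been wound back past the clip's line, by more than 3 mm (y of stop_face in the frame of clip_line above 0.003 m), for 0.1 s.
2. the croissant is pressed against the stop with more than 4 N while the stop's face stands within 2.5 mm of the line (y of stop_face in the frame of clip_line between -0.0025 and 0.0025 m and contact force between stop and croissant above 4 N), for 0.3 s.
At the end, for the whole second after the job is handed in: The stop's front face stands within 2.5 mm of the clip's line (along the board); the croissant lies at rest flat on the board, lengthwise within 0.25 rad, within 35 mm of the board's middle line, its centre 55 to 72 mm in front of the stop's face (its end against the stop) (y of stop_face in the frame of clip_line between -0.0025 and 0.0025 m and y of croissant in the frame of stop between -0.072 and -0.055 m and x of croissant in the frame of stop between -0.035 and 0.035 m and angle between the y axis of croissant and the y axis of board, either way round below 0.25 rad and angle between croissant's own z axis and vertical below 0.2 rad and z of croissant in the frame of board below 0.024 m and linear speed of croissant below 0.01 m/s); the robot touches nothing.
It fails at once if the croissant is pressed against the stop with more than 20 N (contact force between stop and croissant above 20 N).
It fails at once if the robot touches the stop (contact force between any of the arm, the fingers and stop above 1.5 N).
It fails at once if the glass, the white cup, the salt shaker or the jam cup is shifted by more than 15 mm (distance of any of glass, cup, mill, jam from where it was at the start of the episode above 0.015 m).
It also fails if it takes over 64 s, if anything falls off the work surface, if the arm or the gripper's body presses on something with over 40 N, if the wrist force passes 120 N, or if a joint passes its speed limit or range.

## Working session

There is one attempt and no reset: what is moved stays moved. The work goes in short steps, Python scripts to look and compute and a shell command to move; the robot and the scene stay as the last step left them, time stands still between calls to the robot, and variables do not carry over. Pictures are saved under pics/ and viewed, at most 10 in all, crops included, and the job is handed in when it is done.

```bash
ls; mkdir -p pics
python3 - <<'E'
from cell import *
import cv2,numpy as np,json
print(get_obs(), tips_ahead)
for n in ["scene","top"]:
    s=snapshot(n); cv2.imwrite(f"pics/{n}0.png",s["img"][:,:,::-1])
    np.savez(f"{n}0.npz",**s); print(n,{k:np.round(v,4).tolist() if k!='img' else 0 for k,v in s.items()})
E
```

```text
pics
{'t': 0.0, 'joints': array([-1.20104842e+00,  8.74711767e-02,  1.75154160e-01,  1.65981295e+00,
        1.06948896e-05,  1.57075643e+00]), 'qd': array([-0.00179995,  0.00066529, -0.00168003, -0.00068725, -0.00184133,
        0.00101805]), 'tau': array([-2.10823473e-04, -5.20385528e+01,  4.64810264e+01,  1.59245561e-02,
        4.66838071e-05,  6.48238242e-06]), 'eef_pos': array([ 0.19868518, -0.51263103,  0.24158724]), 'eef_rot': array([-3.14025901e+00, -1.07480932e-05,  3.69787796e-01]), 'ft_force': array([ 0.04188743,  0.5203765 , -0.3971335 ]), 'moment': array([-0.02798082,  0.0238554 , -0.01820767]), 'gripper_force': 0.0, 'width': 0.08502267939664723} 0.011
scene {'img': 0, 'fx': 523.5892, 'fy': 523.5892, 'cx': 290.3599, 'cy': 210.2386, 'rvec': [0.7873, -2.4419, 1.2288], 'tvec': [0.4692, 0.2669, 1.3582]}
top {'img': 0, 'fx': 506.0699, 'fy': 506.0699, 'cx': 280.0374, 'cy': 208.7145, 'rvec': [2.1941, -2.1885, 0.0808], 'tvec': [-0.0354, 0.5876, 1.6489]}
```

View pics/scene0.png

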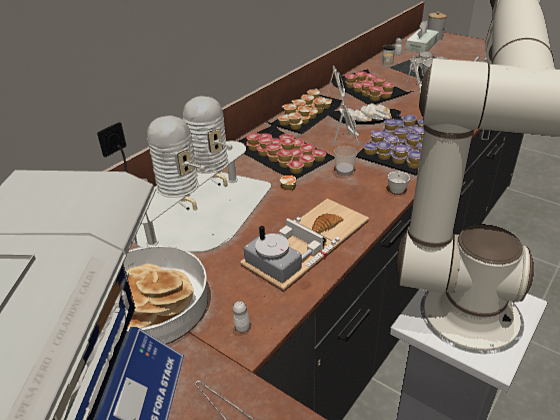

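View pics/top0.png

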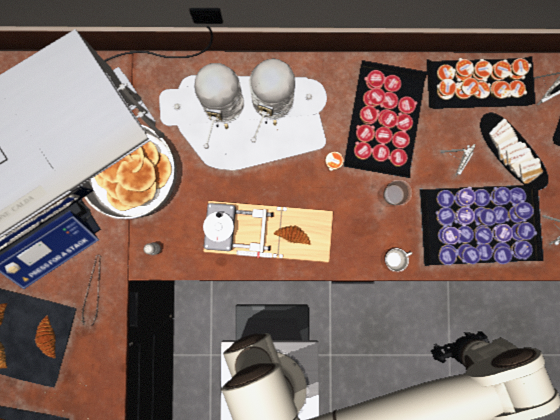

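The top view shows the board at u 204–333, v 202–262, with the wheel at (218,227), its pin near (209,236), the stop at u≈265, the croissant at (293,236) and the red clip near (277,257). In the scene view the pin is at (262,232). Next I'll enlarge both views.

```bash
cat > h.py <<'E'
import numpy as np,cv2
from cell import *
def take(n,tag):
    s=snapshot(n); np.savez(f"{tag}.npz",**s); return s
def load(t): return dict(np.load(t+".npz"))
def ray(s,uv):
    R=cv2.Rodrigues(np.asarray(s["rvec"],float))[0]; c=-R.T@s["tvec"]
    d=R.T@np.array([(uv[0]-s["cx"])/s["fx"],(uv[1]-s["cy"])/s["fy"],1]); return c,d/np.linalg.norm(d)
def onz(s,uv,z):
    c,d=ray(s,uv); return c+d*(z-c[2])/d[2]
def tri(obs):
    A=np.zeros((3,3));b=np.zeros(3);L=[ray(s,uv) for s,uv in obs]
    for c,d in L:
        P=np.eye(3)-np.outer(d,d);A+=P;b+=P@c
    p=np.linalg.solve(A,b); return p,[round(1e3*np.linalg.norm(np.cross(p-c,d)),1) for c,d in L]
def proj(s,p): return cv2.projectPoints(np.float64(p).reshape(1,3),s["rvec"],s["tvec"],np.array([[s["fx"],0,s["cx"]],[0,s["fy"],s["cy"]],[0,0,1.]]),None)[0].ravel()
E
python3 - <<'E'
from h import *
t=load("top0");s=load("scene0")
a=cv2.resize(t["img"][195:270,198:340],None,fx=5.6,fy=4,interpolation=2)
a=cv2.resize(t["img"][195:270,198:340],(795,300),interpolation=2)
b=cv2.resize(s["img"][190:295,235:375],(400,300),interpolation=2)
o=np.zeros((600,800,3),np.uint8);o[:300,:795]=a;o[300:,:400]=b
cv2.imwrite("pics/z.png",o[:,:,::-1])
for uv in [(204,202),(333,210),(331,262),(204,254)]: print(onz(t,uv,.018).round(3))
hs=cv2.cvtColor(t["img"],cv2.COLOR_RGB2HSV)
for nm,f,im in(("top",t,t["img"]),("scene",s,s["img"])):
    h=cv2.cvtColor(im,cv2.COLOR_RGB2HSV)
    m=((h[...,2]<60)).astype(np.uint8)
    n,_,st,ce=cv2.connectedComponentsWithStats(m)
    for k in range(1,n):
        if (195<ce[k][0]<340 and 195<ce[k][1]<300 and 3<st[k][4]<900): print(nm,"dark",ce[k].round(1),st[k])
    m=((h[...,1]>170)&((h[...,0]<7)|(h[...,0]>174))&(h[...,2]>110)).astype(np.uint8)
    n,_,st,ce=cv2.connectedComponentsWithStats(m)
    for k in range(1,n):
        if (195<ce[k][0]<375 and 195<ce[k][1]<300 and 2<st[k][4]<200): print(nm,"red",ce[k].round(1),st[k])
E
```

```text
[0.609 0.217 0.018]
[ 0.584 -0.209  0.018]
[ 0.413 -0.201  0.018]
[0.438 0.215 0.018]
top dark [234.5 213.5] [234 210   2   8   8]
top dark [218.6 214.6] [217 213   4   4  13]
top dark [271.5 214.5] [271 213   2   4   8]
top dark [268.8 247.8] [268 246   2   4   5]
scene dark [261.8 232.5] [259 226   6  14  63]
scene dark [323.7 241.3] [323 238   3   9  15]
scene dark [337. 246.] [335 244   5   5   5]
scene dark [331.5 250.5] [330 249   4   4   4]
scene dark [278.  256.2] [268 250  20  10  29]
scene dark [317.  262.6] [313 259   9   8   9]
scene dark [299.  267.5] [297 265   4   6   6]
scene dark [300.  276.8] [298 275   5   4   5]
scene dark [290.5 284.5] [289 283   4   4   4]
scene red [320.  251.3] [319 251   3   2   3]
```

View pics/z.png

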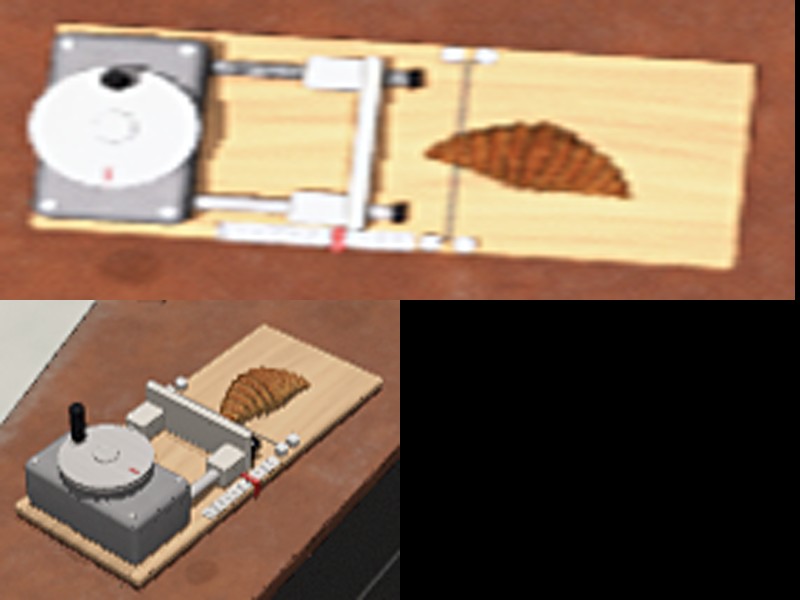

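The zoomed picture shows the pin top at top-view pixel (218.6,214.5), on the far side of the wheel, with the hub at (218.5,226.7). The clip's red is at about (258.4,254.7), the stop's front top edge near u 266, and the croissant is slightly askew.

Run:
```python
from h import *
t=load("top0");s=load("scene0")
print("pin top",tri([(t,(218.6,214.5)),(s,(261.8,226.5))]), onz(t,(218.6,214.5),.1375))
print("hub",tri([(t,(218.5,226.7)),(s,(274.6,243.2))]),onz(t,(218.5,226.7),.0975))
yaw=-.0587;cor=np.mean([onz(t,u,.018)[:2] for u in [(204,202),(333,210),(331,262),(204,254)]],0)
ex=np.array([np.cos(yaw),np.sin(yaw)]);ey=np.array([-np.sin(yaw),np.cos(yaw)])
org=cor-7.5e-3*ey;print("board org",org)
B=lambda p:(((np.array(p)[:2]-org)@ex*1e3).round(1),((np.array(p)[:2]-org)@ey*1e3).round(1))
print("hub in board",B(onz(t,(218.5,226.7),.0975)))
print("clip",B(onz(t,(258.4,254.7),.02)),"stop top front near",B(onz(t,(198+370/5.6,195+228/4),.069)),B(onz(t,(198+383/5.6,195+60/4),.069)))
for f,z,n in((t,.03,"t"),(s,.03,"s")):
    h=cv2.cvtColor(f["img"],cv2.COLOR_RGB2HSV);roi=np.zeros(h.shape[:2],np.uint8)
    if n=="t": roi[213:247,272:320]=1
    else: roi[205:240,305:350]=1
    m=((h[...,1]>130)&(h[...,2]<190)&(roi>0)).astype(np.uint8)
    n_,l,st,ce=cv2.connectedComponentsWithStats(m);k=1+st[1:,4].argmax()
    c=np.argwhere(l==k)[:,::-1].astype(np.float32)
    P=np.array([B(onz(f,u,z)) for u in c],np.float32)
    print(n,st[k],"rect mm board",cv2.minAreaRect(P),cv2.boxPoints(cv2.minAreaRect(P)).round(),"bbox",P.min(0),P.max(0))
```

```text
pin top (array([0.562346  , 0.15573681, 0.13270179]), [np.float64(0.5), np.float64(0.5)]) [0.56164611 0.1548669  0.1375    ]
hub (array([0.52280348, 0.1577835 , 0.09322257]), [np.float64(3.5), np.float64(3.5)]) [0.52555783 0.15934442 0.0975    ]
board org [ 0.51081076 -0.00204518]
hub in board (np.float64(5.3), np.float64(162.0))
clip (np.float64(-76.4), np.float64(34.3)) stop top front near (np.float64(-65.5), np.float64(15.2)) (np.float64(68.6), np.float64(16.2))
t [274 226  36  19 401] rect mm board ((-1.2496585845947266, -71.49005126953125), (117.77783966064453, 53.016510009765625), 86.40328979492188) [[ -31. -129.]
 [  22. -132.]
 [  29.  -14.]
 [ -24.  -11.]] bbox [ -31.4 -128.6] [ 24.6 -12.4]
s [312 213  31  20 362] rect mm board ((-3.4720535278320312, -71.23677825927734), (106.72317504882812, 66.66458892822266), 85.6012954711914) [[ -41. -122.]
 [  26. -127.]
 [  34.  -21.]
 [ -33.  -15.]] bbox [ -40.2 -124.2] [ 29.9 -17.8]
```

The measurements agree with the given sizes: pin-to-hub distance is about 36 mm, the board corners give 415 x 170 mm, and the stop stands about 19 mm in front of the line. Moving to the pin, turning to yaw 0 on the way.

```bash
python3 -m inch '[{"x":0.7,"y":-0.6,"az":0.85},{"x":0.65,"y":-0.7,"az":0.85},{"x":0.6,"y":-0.75,"az":0.85},{"x":0.55,"y":-0.8,"az":0.85},{"x":0.5,"y":-0.8,"az":0.85}]'
python3 -m inch '[{"x":0.45,"y":-0.85},{"x":0.45,"y":-0.85},{"x":0.45,"y":-0.85},{"x":0.45,"y":-0.85},{"x":0.45,"y":-0.85}]' 60
python3 -m inch '[{"x":0.45,"y":-0.85},{"x":0.45,"y":-0.85},{"x":0.45,"y":-0.85},{"x":0.45,"y":-0.85},{}]'
```

```text
invalid input at $[0]: expected keys x, y, z, ax, ay, az
invalid input at $[0]: expected keys x, y, z, ax, ay, az
invalid input at $[0]: expected keys x, y, z, ax, ay, az
```

```bash
python3 -m inch '[{"x":0.7,"y":-0.6,"z":0,"ax":0,"ay":0,"az":0.85},{"x":0.65,"y":-0.7,"z":0,"ax":0,"ay":0,"az":0.85},{"x":0.6,"y":-0.75,"z":0,"ax":0,"ay":0,"az":0.85},{"x":0.55,"y":-0.8,"z":0,"ax":0,"ay":0,"az":0.85},{"x":0.5,"y":-0.8,"z":0,"ax":0,"ay":0,"az":0.85}]' 60
python3 -m inch '[{"x":0.45,"y":-0.85,"z":0,"ax":0,"ay":0,"az":0},{"x":0.45,"y":-0.85,"z":0,"ax":0,"ay":0,"az":0},{"x":0.45,"y":-0.85,"z":0,"ax":0,"ay":0,"az":0},{"x":0.45,"y":-0.85,"z":0,"ax":0,"ay":0,"az":0},{"x":0.45,"y":-0.85,"z":0,"ax":0,"ay":0,"az":0}]'
python3 -m inch '[{"x":0.45,"y":-0.85,"z":0,"ax":0,"ay":0,"az":0},{"x":0.45,"y":-0.85,"z":0,"ax":0,"ay":0,"az":0},{"x":0.45,"y":-0.85,"z":0,"ax":0,"ay":0,"az":0},{"x":0,"y":0,"z":0,"ax":0,"ay":0,"az":0},{"x":0,"y":0,"z":0,"ax":0,"ay":0,"az":0}]'
```

```text
t: 0.52
eef_pos: [0.2846, -0.3414, 0.2419]
eef_rot: [-3.141, 0.0, -0.005]
ft_force: [0.3, 0.8, -0.2]
width: 0.0603
gripper_force: 0.0
t: 0.93
eef_pos: [0.3749, -0.1714, 0.2422]
eef_rot: [3.142, -0.0, -0.001]
ft_force: [0.3, 0.0, -0.3]
width: 0.0598
gripper_force: 0.0
t: 1.35
eef_pos: [0.4291, -0.0696, 0.2418]
eef_rot: [-3.141, 0.001, 0.003]
ft_force: [-0.2, -1.0, -0.1]
width: 0.0602
gripper_force: 0.0
```

```bash
python3 -m inch '[{"x":0.55,"y":-0.75,"z":0,"ax":0,"ay":0,"az":0},{"x":0.55,"y":-0.75,"z":0,"ax":0,"ay":0,"az":0},{"x":0.55,"y":-0.75,"z":0,"ax":0,"ay":0,"az":0},{"x":0.55,"y":-0.75,"z":0,"ax":0,"ay":0,"az":0},{"x":0,"y":0,"z":0,"ax":0,"ay":0,"az":0}]'
python3 - <<'E'
from h import *
s=take("wrist","w1");cv2.imwrite("pics/w1.png",s["img"][:,:,::-1])
R=cv2.Rodrigues(s["rvec"])[0];print(-R.T@s["tvec"],R[2])
for p in [(.562,.1553,.1375),(.525,.158,.0975)]: print(proj(s,p))
h=cv2.cvtColor(s["img"],cv2.COLOR_RGB2HSV)
m=(h[...,2]<50).astype(np.uint8);n,_,st,ce=cv2.connectedComponentsWithStats(m)
for k in range(1,n):
    if st[k][4]>150: print(ce[k].round(1),st[k])
E
```

```text
t: 1.77
eef_pos: [0.5194, 0.0239, 0.241]
eef_rot: [-3.121, 0.001, 0.038]
ft_force: [1.0, -0.1, -0.4]
width: 0.0599
gripper_force: 0.0
[0.5913057  0.02472203 0.37218213] [-0.2806428   0.00902161 -0.95976988]
[ 92.21784375 145.54993657]
[120.17186676 185.66627899]
[100.6 143.9] [ 80 134  43  22 704]
[255.8 364.3] [    0   258   560   162 50947]
```

View pics/w1.png

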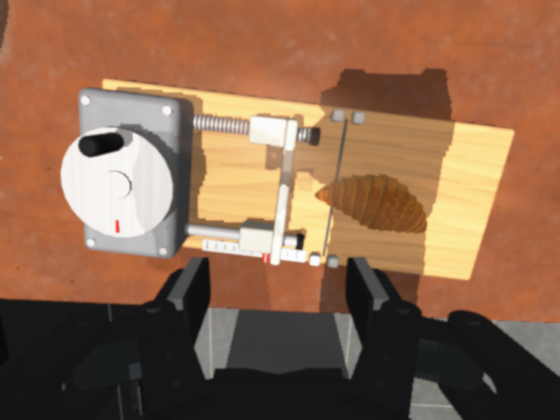

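The wrist view shows the pin's upper end at about (90,147) and the hub at (119,184), both within about 3 px of where my estimates project. It also gives a clear view of the clip's line at about (266,258), the stop and the croissant. Carrying on to a point above the pin.

```bash
python3 -m inch '[{"x":0.35,"y":-0.85,"z":0,"ax":0,"ay":0,"az":0},{"x":0.35,"y":-0.85,"z":0,"ax":0,"ay":0,"az":0},{"x":0.35,"y":-0.85,"z":0,"ax":0,"ay":0,"az":0},{"x":0,"y":0,"z":0,"ax":0,"ay":0,"az":0},{"x":0,"y":0,"z":0,"ax":0,"ay":0,"az":0}]'
python3 -m inch '[{"x":0,"y":0,"z":0.5,"ax":0,"ay":0,"az":0},{"x":0,"y":0,"z":0.5,"ax":0,"ay":0,"az":0},{"x":0,"y":0,"z":0.4,"ax":0,"ay":0,"az":0},{"x":0,"y":0,"z":0,"ax":0,"ay":0,"az":0},{"x":0,"y":0,"z":0,"ax":0,"ay":0,"az":0}]'
python3 - <<'E'
from h import *
s=take("wrist","w2");cv2.imwrite("pics/w2.png",s["img"][:,:,::-1])
for p in [(.562,.1553,.1375),(.525,.158,.0975)]: print(proj(s,p))
w=load("w1")
h=cv2.cvtColor(s["img"],cv2.COLOR_RGB2HSV)
m=(h[...,2]<50).astype(np.uint8);n,_,st,ce=cv2.connectedComponentsWithStats(m)
for k in range(1,n):
    if st[k][4]>150: print(ce[k].round(1),st[k])
E
```

```text
t: 2.23
eef_pos: [0.5567, 0.0764, 0.2456]
eef_rot: [-3.086, 0.002, 0.111]
ft_force: [0.5, -0.2, -0.4]
width: 0.06
gripper_force: 0.0
t: 2.65
eef_pos: [0.5558, 0.0779, 0.1899]
eef_rot: [-3.085, 0.002, 0.113]
ft_force: [0.4, -0.3, 1.0]
width: 0.0598
gripper_force: 0.0
[150.92041042 212.3298054 ]
[169.85888488 244.71764227]
[156.2 203.6] [135 186  44  36 949]
[266.9 367.6] [    0   259   560   161 47889]
```

View pics/w2.png

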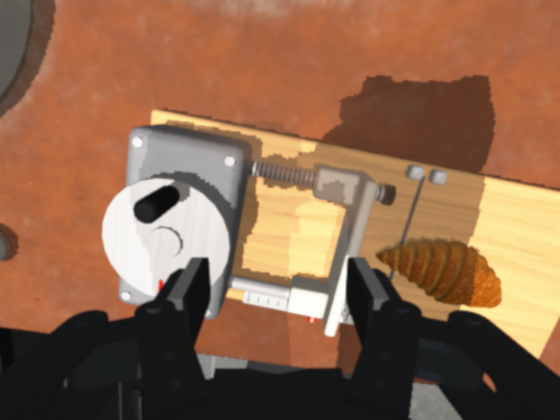

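Run:
```python
from h import *
print(get_obs()["joints"].round(3))
```

```text
[0.112 0.101 0.091 1.561 0.057 3.14 ]
```

Joint 6 has hit its limit: j6 = π + j1 − yaw. I'll turn to yaw ≈ π/2 instead, which also suits the croissant grasp.

```bash
python3 -m inch '[{"x":0,"y":0,"z":0,"ax":0,"ay":0,"az":-1},{"x":0,"y":0,"z":0,"ax":0,"ay":0,"az":-1},{"x":0,"y":0,"z":0,"ax":0,"ay":0,"az":-1},{"x":0,"y":0,"z":0,"ax":0,"ay":0,"az":-1},{"x":0,"y":0,"z":0,"ax":0,"ay":0,"az":-1}]' >/dev/null
python3 -m inch '[{"x":0,"y":0,"z":0,"ax":0,"ay":0,"az":-1},{"x":0,"y":0,"z":0,"ax":0,"ay":0,"az":-1},{"x":0,"y":0,"z":0,"ax":0,"ay":0,"az":-1},{"x":0,"y":0,"z":0,"ax":0,"ay":0,"az":-1},{"x":0,"y":0,"z":0,"ax":0,"ay":0,"az":-1}]' >/dev/null
python3 -m inch '[{"x":0,"y":0,"z":0,"ax":0,"ay":0,"az":-1},{"x":0,"y":0,"z":0,"ax":0,"ay":0,"az":-1},{"x":0,"y":0,"z":0,"ax":0,"ay":0,"az":-1},{"x":0,"y":0,"z":0,"ax":0,"ay":0,"az":-1},{"x":0,"y":0,"z":0,"ax":0,"ay":0,"az":-1}]'
python3 -m inch '[{"x":0,"y":0,"z":0,"ax":0,"ay":0,"az":-1},{"x":0,"y":0,"z":0,"ax":0,"ay":0,"az":-0.7},{"x":0,"y":0,"z":0,"ax":0,"ay":0,"az":0},{"x":0,"y":0,"z":0,"ax":0,"ay":0,"az":0}]'
python3 - <<'E'
from h import *
print(get_obs()["joints"].round(3))
E
```

```text
t: 3.95
eef_pos: [0.5571, 0.0787, 0.1918]
eef_rot: [-3.129, -0.056, 1.427]
ft_force: [-0.2, -0.2, -0.3]
width: 0.0597
gripper_force: 0.0
t: 4.28
eef_pos: [0.5571, 0.0789, 0.1912]
eef_rot: [-3.136, -0.057, 1.569]
ft_force: [-0.1, 0.2, 0.0]
width: 0.0598
gripper_force: 0.0
[0.113 0.102 0.093 1.56  0.057 1.685]
```

```bash
python3 -m inch '[{"x":0,"y":0,"z":0,"ax":0,"ay":-0.65,"az":0},{"x":0.6,"y":0.12,"z":0,"ax":0,"ay":0,"az":0},{"x":0.6,"y":0,"z":0,"ax":0,"ay":0,"az":0},{"x":0.6,"y":0,"z":0,"ax":0,"ay":0,"az":0},{"x":0,"y":0,"z":0,"ax":0,"ay":0,"az":0}]'
python3 - <<'E'
from h import *
s=load("w2");w=load("w1");t=load("top0");c=load("scene0")
print(tri([(w,(88,147)),(s,(145,210)),(t,(218.6,214.5)),(c,(261.8,226.7))]))
print(tri([(w,(88,147)),(t,(218.6,214.5)),(c,(261.8,226.7))]),onz(s,(145,210),.1375),onz(w,(88,147),.1375))
print("hub",onz(w,(119,184.5),.0975),onz(s,(165,241),.0975))
s=take("wrist","w3");cv2.imwrite("pics/w3.png",s["img"][:,:,::-1])
print(proj(s,(.562,.155,.1375)))
h=cv2.cvtColor(s["img"],cv2.COLOR_RGB2HSV)
m=(h[...,2]<50).astype(np.uint8);n,_,st,ce=cv2.connectedComponentsWithStats(m)
for k in range(1,n):
    if st[k][4]>150: print(ce[k].round(1),st[k])
E
```

```text
t: 4.7
eef_pos: [0.5615, 0.1543, 0.1903]
eef_rot: [-3.135, -0.001, 1.572]
ft_force: [0.4, -0.4, 0.3]
width: 0.0601
gripper_force: 0.0
(array([0.56138679, 0.15808961, 0.13520162]), [np.float64(1.5), np.float64(1.8), np.float64(3.0), np.float64(1.0)])
(array([0.56116383, 0.15750811, 0.13499597]), [np.float64(2.0), np.float64(2.4), np.float64(1.0)]) [0.56295173 0.15874579 0.1375    ] [0.5608967  0.15833118 0.1375    ]
hub [0.52594678 0.15888528 0.0975    ] [0.52738449 0.16157163 0.0975    ]
[277.58459277 238.09239917]
[13.3 10.2] [  0   0  29  21 577]
[ 29.3 239.3] [   0  169   72  157 7970]
[276.8 221.1] [264 202  26  38 775]
[279.1 366.7] [    0   258   560   162 44729]
```

View pics/w3.png

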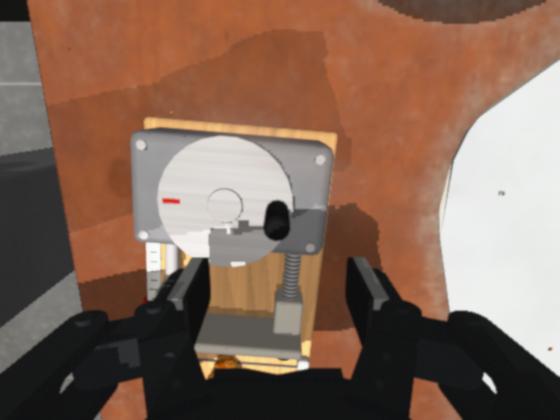

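Run:
```python
from h import *
s=load("w3")
print(onz(s,(277,227.5),.1375),onz(s,(276.5,214),.1165),onz(s,(276.5,203),.0945),"hub",onz(s,(224.5,206),.0975),"wheel c",onz(s,(226,200),.0945), get_obs()["eef_pos"])
```

```text
[0.5616596  0.16141366 0.1375    ] [0.56117474 0.16299516 0.1165    ] [0.56096425 0.16414762 0.0945    ] hub [0.52568994 0.16274125 0.0975    ] wheel c [0.5263944  0.16616707 0.0945    ] [0.56148887 0.15271001 0.19028042]
```

Pooling the views puts the pin at about (0.5615, 0.160) and the axis at about (0.5256, 0.161), so the radius is 36 mm, as stated. In the w3 picture the pin top is at (277,227) and the hub at (224,206). Descending and gripping.

```bash
python3 -m inch '[{"x":0.18,"y":0,"z":0.4,"ax":0,"ay":0,"az":0},{"x":0,"y":0,"z":0.5,"ax":0,"ay":0,"az":0},{"x":0,"y":0,"z":0.5,"ax":0,"ay":0,"az":0},{"x":0,"y":0,"z":0.5,"ax":0,"ay":0,"az":0},{"x":0,"y":0,"z":0,"ax":0,"ay":0,"az":0}]'
python3 -m inch '[{"x":0,"y":0,"z":0,"ax":0,"ay":0,"az":0},{"x":0,"y":0,"z":0,"ax":0,"ay":0,"az":0},{"x":0,"y":0,"z":0,"ax":0,"ay":0,"az":0},{"x":0,"y":0,"z":0,"ax":0,"ay":0,"az":0},{"x":0,"y":0,"z":0,"ax":0,"ay":0,"az":0}]' 5 40
```

```text
t: 5.17
eef_pos: [0.5594, 0.157, 0.1102]
eef_rot: [-3.13, 0.001, 1.57]
ft_force: [-1.4, -0.1, -0.7]
width: 0.06
gripper_force: 0.0
t: 5.58
eef_pos: [0.5606, 0.1585, 0.1158]
eef_rot: [-3.135, -0.001, 1.572]
ft_force: [-7.3, -1.2, 8.7]
width: 0.0147
gripper_force: 39.4
```

```bash
python3 -m inch '[{"x":0,"y":0,"z":-0.1,"ax":0,"ay":0,"az":0},{"x":0,"y":0,"z":0,"ax":0,"ay":0,"az":0}]'; python3 -m inch '[{"x":0,"y":0,"z":0,"ax":0,"ay":0,"az":0},{"x":0,"y":0,"z":0,"ax":0,"ay":0,"az":0}]'
```

```text
t: 5.75
eef_pos: [0.5604, 0.1584, 0.1163]
eef_rot: [-3.132, 0.0, 1.572]
ft_force: [-0.8, 0.0, -14.1]
width: 0.0147
gripper_force: 42.1
t: 5.92
eef_pos: [0.5603, 0.1584, 0.1164]
eef_rot: [-3.132, 0.0, 1.572]
ft_force: [0.8, 1.4, -20.7]
width: 0.0151
gripper_force: 41.5
```

```bash
python3 -m inch '[{"x":0,"y":0,"z":0.07,"ax":0,"ay":0,"az":0},{"x":0.457,"y":-0.089,"z":0,"ax":0,"ay":0,"az":0},{"x":0.352,"y":-0.306,"z":0,"ax":0,"ay":0,"az":0},{"x":0,"y":0,"z":0,"ax":0,"ay":0,"az":0},{"x":0,"y":0,"z":0,"ax":0,"ay":0,"az":0}]'
python3 -m inch '[{"x":0.152,"y":-0.440,"z":0,"ax":0,"ay":0,"az":0},{"x":0,"y":0,"z":0,"ax":0,"ay":0,"az":0},{"x":0,"y":0,"z":0,"ax":0,"ay":0,"az":0}]'
```

```text
t: 6.33
eef_pos: [0.5447, 0.1912, 0.1161]
eef_rot: [-3.135, -0.001, 1.573]
ft_force: [-4.6, -0.9, -4.4]
width: 0.0147
gripper_force: 43.0
t: 6.58
eef_pos: [0.5277, 0.1971, 0.1161]
eef_rot: [-3.135, -0.002, 1.572]
ft_force: [-3.4, 2.9, -4.3]
width: 0.0143
gripper_force: 42.9
```

The fitted axis is (0.5245, 0.161) and the radius holds at 36 mm, so I'll keep winding counterclockwise.

```bash
python3 -m inch '[{"x":-0.089,"y":-0.457,"z":0,"ax":0,"ay":0,"az":0},{"x":-0.306,"y":-0.352,"z":0,"ax":0,"ay":0,"az":0},{"x":-0.440,"y":-0.152,"z":0,"ax":0,"ay":0,"az":0},{"x":-0.457,"y":0.089,"z":0,"ax":0,"ay":0,"az":0},{"x":0,"y":0,"z":0,"ax":0,"ay":0,"az":0}]'
python3 -m inch '[{"x":-0.352,"y":0.306,"z":0,"ax":0,"ay":0,"az":0},{"x":-0.152,"y":0.440,"z":0,"ax":0,"ay":0,"az":0},{"x":0.089,"y":0.457,"z":0,"ax":0,"ay":0,"az":0},{"x":0.306,"y":0.352,"z":0,"ax":0,"ay":0,"az":0},{"x":0,"y":0,"z":0,"ax":0,"ay":0,"az":0}]'
python3 -m inch '[{"x":0.440,"y":0.152,"z":0,"ax":0,"ay":0,"az":0},{"x":0.457,"y":-0.089,"z":0,"ax":0,"ay":0,"az":0},{"x":0.352,"y":-0.306,"z":0,"ax":0,"ay":0,"az":0},{"x":0,"y":0,"z":0,"ax":0,"ay":0,"az":0},{"x":0,"y":0,"z":0,"ax":0,"ay":0,"az":0}]'
cat > stop.py <<'E'
import sys
from h import *
tag=sys.argv[1]; t=take("top",tag); s=take("scene",tag+"s")
a=cv2.resize(t["img"][198:268,238:298],(480,560),interpolation=2)
b=cv2.resize(s["img"][225:290,290:335],(320,462),interpolation=2)
o=np.zeros((560,800,3),np.uint8);o[:,:480]=a;o[:462,480:]=b
cv2.imwrite(f"pics/{tag}.png",o[:,:,::-1])
E
python3 stop.py s1
```

```text
t: 7.0
eef_pos: [0.4935, 0.1432, 0.1161]
eef_rot: [-3.136, -0.0, 1.571]
ft_force: [-2.6, -4.7, -2.4]
width: 0.015
gripper_force: 43.2
t: 7.42
eef_pos: [0.556, 0.1434, 0.116]
eef_rot: [-3.133, -0.004, 1.573]
ft_force: [-6.1, 7.8, 1.1]
width: 0.0146
gripper_force: 43.6
t: 7.83
eef_pos: [0.5449, 0.1911, 0.116]
eef_rot: [-3.134, 0.0, 1.572]
ft_force: [-5.8, -3.5, -0.3]
width: 0.0148
gripper_force: 43.6
```

View pics/s1.png

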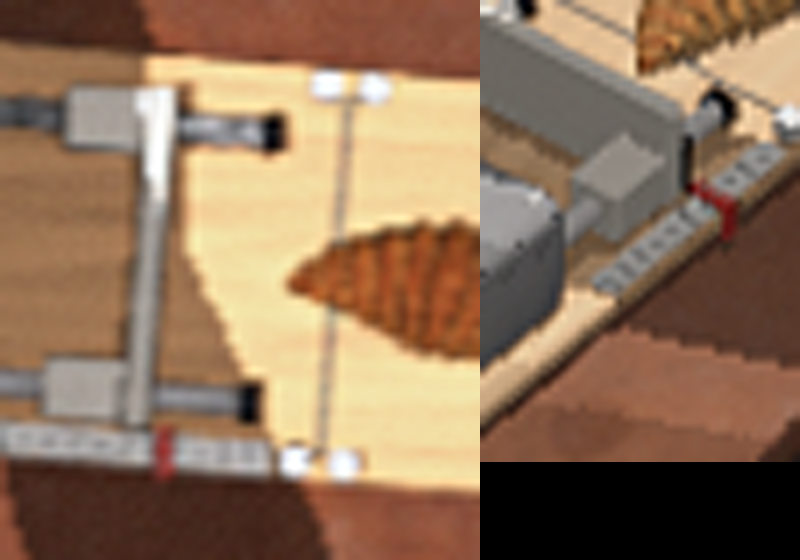

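The top view (8x crop, left) shows the stop's front top edge at its near end at about (257.0,251.1) and the clip at (258.6,254.5). The scene crop (right) shows the pointer stripe slightly behind the red clip.

```bash
cat >> h.py <<'E'
yaw=-.0587;org=np.array([.5108,-.0020]);ex=np.array([np.cos(yaw),np.sin(yaw)]);ey=np.array([-np.sin(yaw),np.cos(yaw)])
def B(p): d=np.array(p)[:2]-org; return (d@np.c_[ex,ey]*1e3).round(1)
E
python3 - <<'E'
from h import *
t=load("s1");s=load("s1s")
print("clip",B(onz(t,(258.6,254.5),.022)),"far",B(onz(t,(238+177/8,198+90/8),.069)),"near",B(onz(t,(257.2,251),.069)))
# scene: crop scale 320/45=7.11
f=lambda x,y:(290+(x-480)/7.11,225+y/7.11)
print("scene clip top",B(onz(s,f(708,193),.022)),B(onz(s,f(722,205),.022)),"pointer bottom",B(onz(s,f(688,188),.020)),"top",B(onz(s,f(686,122),.069)))
E
```

```text
clip [-75.6  33.6] far [69.8 36.3] near [-63.6  37.1]
scene clip top [-77.9  39.9] [-86.8  42.3] pointer bottom [-68.2  40.6] top [-76.9  54.7]
```

```bash
python3 -m inch '[{"x":0.152,"y":-0.440,"z":0,"ax":0,"ay":0,"az":0},{"x":-0.089,"y":-0.457,"z":0,"ax":0,"ay":0,"az":0},{"x":-0.306,"y":-0.352,"z":0,"ax":0,"ay":0,"az":0},{"x":0,"y":0,"z":0,"ax":0,"ay":0,"az":0},{"x":0,"y":0,"z":0,"ax":0,"ay":0,"az":0}]'
python3 stop.py s2
python3 - <<'E'
from h import *
s=take("wrist","w4"); 
# gradient profile along board y for stop top edge, averaged over x, in all top pics
from scipy.ndimage import map_coordinates
for tag in("top0","s1","s2"):
    t=load(tag);g=t["img"].astype(float).mean(2)
    ys=np.arange(0,60,.25)
    def prof(xs,z):
        out=[]
        for x in xs:
            P=np.array([np.r_[org+ex*x/1e3+ey*y/1e3,z] for y in ys])
            uv=cv2.projectPoints(P,t["rvec"],t["tvec"],np.array([[t["fx"],0,t["cx"]],[0,t["fy"],t["cy"]],[0,0,1.]]),None)[0][:,0]
            out.append(map_coordinates(t["img"].astype(float)[...,:].mean(2) if z>.03 else t["img"][...,0].astype(float)-t["img"][...,1],[uv[:,1],uv[:,0]],order=1))
        return np.mean(out,0)
    p=prof(np.arange(-30,31,2),.069);print(tag,"stop",[int(v) for v in p[::8]])
    q=prof([-79,-77,-75],.022);q=np.clip(q-q.mean(),0,None);print("clip y",(q*ys).sum()/q.sum())
E
```

```text
t: 8.35
eef_pos: [0.4946, 0.1812, 0.1161]
eef_rot: [-3.133, -0.001, 1.571]
ft_force: [-8.7, 2.3, -0.6]
width: 0.0147
gripper_force: 43.5
top0 stop [214, 215, 216, 217, 213, 194, 163, 128, 115, 134, 195, 237, 251, 247, 232, 209, 198, 204, 211, 214, 214, 213, 213, 213, 213, 213, 213, 213, 213, 213]
clip y 35.76390250599365
s1 stop [208, 208, 209, 208, 208, 204, 200, 193, 188, 183, 180, 175, 169, 163, 155, 143, 129, 115, 107, 104, 119, 139, 155, 152, 132, 108, 96, 100, 112, 117]
clip y 35.408605786692256
s2 stop [209, 209, 209, 209, 209, 209, 209, 210, 207, 204, 195, 186, 173, 164, 155, 147, 141, 137, 132, 126, 115, 104, 103, 122, 143, 154, 143, 120, 101, 99]
clip y 35.39999472216105
```

```bash
python3 -m inch '[{"x":0.306,"y":0.352,"z":0,"ax":0,"ay":0,"az":0},{"x":0.089,"y":0.457,"z":0,"ax":0,"ay":0,"az":0},{"x":-0.152,"y":0.440,"z":0,"ax":0,"ay":0,"az":0},{"x":-0.352,"y":0.306,"z":0,"ax":0,"ay":0,"az":0},{"x":0,"y":0,"z":0,"ax":0,"ay":0,"az":0}]'
python3 -m inch '[{"x":-0.457,"y":0.089,"z":0,"ax":0,"ay":0,"az":0},{"x":-0.440,"y":-0.152,"z":0,"ax":0,"ay":0,"az":0},{"x":-0.306,"y":-0.352,"z":0,"ax":0,"ay":0,"az":0},{"x":-0.089,"y":-0.457,"z":0,"ax":0,"ay":0,"az":0},{"x":0,"y":0,"z":0,"ax":0,"ay":0,"az":0}]'
python3 -m inch '[{"x":0,"y":0,"z":0,"ax":0,"ay":0,"az":0},{"x":0,"y":0,"z":0,"ax":0,"ay":0,"az":0}]' 50
python3 -m inch '[{"x":0,"y":0,"z":0,"ax":0,"ay":0,"az":0},{"x":0,"y":0,"z":0,"ax":0,"ay":0,"az":0},{"x":0,"y":0,"z":-0.7,"ax":0,"ay":0,"az":0},{"x":0,"y":0,"z":-0.9,"ax":0,"ay":0,"az":0},{"x":0,"y":0,"z":-0.9,"ax":0,"ay":0,"az":0}]'
```

```text
t: 8.92
eef_pos: [0.5583, 0.1745, 0.116]
eef_rot: [-3.132, 0.002, 1.57]
ft_force: [-9.6, -7.6, 4.8]
width: 0.0149
gripper_force: 44.1
t: 9.33
eef_pos: [0.5221, 0.1253, 0.1161]
eef_rot: [-3.135, -0.003, 1.571]
ft_force: [-3.9, 2.4, -3.7]
width: 0.015
gripper_force: 43.2
t: 9.5
eef_pos: [0.524, 0.1252, 0.1163]
eef_rot: [-3.137, -0.0, 1.571]
ft_force: [0.3, 0.2, -0.3]
width: 0.0381
gripper_force: 0.0
t: 9.92
eef_pos: [0.5231, 0.1249, 0.216]
eef_rot: [-3.133, 0.0, 1.572]
ft_force: [1.4, -0.7, 1.7]
width: 0.0498
gripper_force: 0.0
```

```bash
python3 -m inch '[{"x":-0.8,"y":-0.35,"z":0,"ax":0,"ay":0,"az":0},{"x":-0.8,"y":-0.35,"z":0,"ax":0,"ay":0,"az":0},{"x":-0.8,"y":-0.35,"z":0,"ax":0,"ay":0,"az":0},{"x":-0.8,"y":-0.35,"z":0,"ax":0,"ay":0,"az":0},{"x":-0.8,"y":-0.35,"z":0,"ax":0,"ay":0,"az":0}]' 70
python3 -m inch '[{"x":0,"y":0,"z":0,"ax":0,"ay":0,"az":0},{"x":0,"y":0,"z":0,"ax":0,"ay":0,"az":0},{"x":0,"y":0,"z":0,"ax":0,"ay":0,"az":0}]'
python3 - <<'E'
from h import *
s=take("wrist","w5"); R=cv2.Rodrigues(s["rvec"])[0];print("cam",B(-R.T@s["tvec"]))
c=proj(s,np.r_[org-.077*ex+.034*ey,.02]);print(c)
o=s["img"]; u,v=int(c[0]),int(c[1]); 
a=cv2.resize(o[max(v-50,0):v+50,max(u-60,0):u+73],(800,600),interpolation=2)
print(max(u-60,0),max(v-50,0)); cv2.imwrite("pics/w5c.png",a[:,:,::-1])
E
```

```text
t: 10.33
eef_pos: [0.4531, -0.0363, 0.2161]
eef_rot: [-3.135, -0.0, 1.572]
ft_force: [1.9, 0.4, 0.5]
width: 0.0699
gripper_force: 0.0
t: 10.58
eef_pos: [0.4539, -0.0351, 0.216]
eef_rot: [-3.135, -0.0, 1.571]
ft_force: [0.3, 0.7, -0.1]
width: 0.0701
gripper_force: 0.0
cam [-57.4  35.2]
[258.41887317 109.12337423]
198 59
```

View pics/w5c.png

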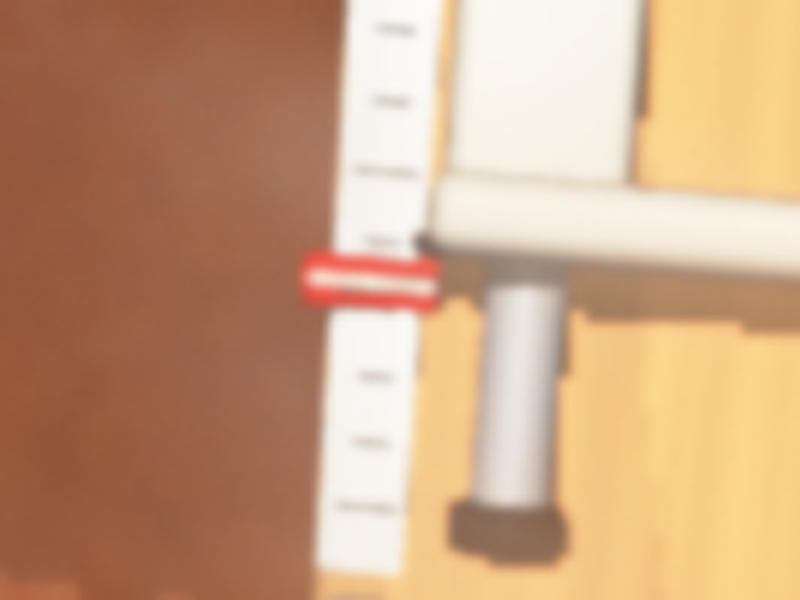

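The wrist crop, with the camera almost in the face plane, shows the stop's front edge at its near end at zoomed (437,247). The white line runs from (305,275) to (437,288), so the stop is still behind the line by a few mm.

Run:
```python
from h import *
s=load("w5");f=lambda x,y:(198+x*133/800,59+y*100/600)
for p in [(305,275),(370,281),(437,288)]: print("line",B(onz(s,f(*p),.024)))
for p in [(437,247),(600,259),(795,275)]: print("face",B(onz(s,f(*p),.069)))
```

```text
line [-85.7  37.2]
line [-75.9  36.9]
line [-65.8  36.5]
face [-64.9  41.4]
face [-43.9  41.1]
face [-18.6  40.7]
```

The stop is +4.9 mm past the line, so I need 88° more clockwise. Returning to the pin to re-grip and wind.

```bash
python3 -m inch '[{"x":0.8,"y":0.35,"z":0,"ax":0,"ay":0,"az":0},{"x":0.8,"y":0.35,"z":0,"ax":0,"ay":0,"az":0},{"x":0.8,"y":0.35,"z":0,"ax":0,"ay":0,"az":0},{"x":0.8,"y":0.35,"z":0,"ax":0,"ay":0,"az":0},{"x":0.8,"y":0.35,"z":0,"ax":0,"ay":0,"az":0}]' 50
python3 -m inch '[{"x":0,"y":0,"z":0.2,"ax":0,"ay":0,"az":0},{"x":0,"y":0,"z":0.6,"ax":0,"ay":0,"az":0},{"x":0,"y":0,"z":0.8,"ax":0,"ay":0,"az":0},{"x":0,"y":0,"z":0.8,"ax":0,"ay":0,"az":0},{"x":0,"y":0,"z":0.1,"ax":0,"ay":0,"az":0}]'
python3 -m inch '[{"x":0,"y":0,"z":0,"ax":0,"ay":0,"az":0},{"x":0,"y":0,"z":0,"ax":0,"ay":0,"az":0},{"x":0,"y":0,"z":0,"ax":0,"ay":0,"az":0},{"x":0,"y":0,"z":0,"ax":0,"ay":0,"az":0},{"x":0,"y":0,"z":0,"ax":0,"ay":0,"az":0}]' 5 40
```

```text
t: 11.05
eef_pos: [0.5239, 0.1281, 0.215]
eef_rot: [-3.134, -0.0, 1.574]
ft_force: [1.1, -0.4, -0.1]
width: 0.0498
gripper_force: 0.0
t: 11.47
eef_pos: [0.52, 0.1257, 0.1093]
eef_rot: [-3.127, 0.002, 1.574]
ft_force: [-0.9, -1.1, -0.8]
width: 0.0499
gripper_force: 0.0
t: 11.88
eef_pos: [0.5235, 0.1255, 0.1175]
eef_rot: [-3.138, -0.002, 1.572]
ft_force: [-1.4, 2.5, 7.8]
width: 0.0153
gripper_force: 39.7
```

```bash
python3 -m inch '[{"x":0.152,"y":-0.440,"z":-0.03,"ax":0,"ay":0,"az":0},{"x":0.352,"y":-0.306,"z":0,"ax":0,"ay":0,"az":0},{"x":0.43,"y":-0.085,"z":0,"ax":0,"ay":0,"az":0},{"x":0,"y":0,"z":0,"ax":0,"ay":0,"az":0},{"x":0,"y":0,"z":0,"ax":0,"ay":0,"az":0}]'
python3 -m inch '[{"x":0,"y":0,"z":0,"ax":0,"ay":0,"az":0},{"x":0,"y":0,"z":0,"ax":0,"ay":0,"az":0},{"x":0,"y":0,"z":0,"ax":0,"ay":0,"az":0},{"x":0,"y":0,"z":0,"ax":0,"ay":0,"az":0}]' 50
python3 -m inch '[{"x":0,"y":0,"z":-0.7,"ax":0,"ay":0,"az":0},{"x":0,"y":0,"z":-0.9,"ax":0,"ay":0,"az":0},{"x":0,"y":0,"z":-0.9,"ax":0,"ay":0,"az":0},{"x":-0.8,"y":-0.1,"z":0,"ax":0,"ay":0,"az":0},{"x":-0.8,"y":-0.2,"z":0,"ax":0,"ay":0,"az":0}]'
```

```text
t: 12.3
eef_pos: [0.4887, 0.1632, 0.1176]
eef_rot: [-3.134, -0.002, 1.574]
ft_force: [-7.4, 2.7, 4.1]
width: 0.0152
gripper_force: 41.5
t: 12.63
eef_pos: [0.4897, 0.162, 0.117]
eef_rot: [-3.135, -0.0, 1.571]
ft_force: [-0.1, 0.9, -0.0]
width: 0.05
gripper_force: 0.0
t: 13.05
eef_pos: [0.4795, 0.0984, 0.2191]
eef_rot: [-3.139, -0.001, 1.574]
ft_force: [0.5, -0.8, -0.9]
width: 0.0497
gripper_force: 0.0
```

```bash
python3 -m inch '[{"x":-0.83,"y":-0.15,"z":0,"ax":0,"ay":0,"az":0},{"x":-0.83,"y":-0.15,"z":0,"ax":0,"ay":0,"az":0},{"x":-0.83,"y":-0.15,"z":0,"ax":0,"ay":0,"az":0},{"x":-0.83,"y":-0.15,"z":0,"ax":0,"ay":0,"az":0},{"x":0,"y":0,"z":0,"ax":0,"ay":0,"az":0}]' 85
python3 -m inch '[{"x":0,"y":0,"z":0,"ax":0,"ay":0,"az":0},{"x":0,"y":0,"z":0,"ax":0,"ay":0,"az":0},{"x":0,"y":0,"z":0,"ax":0,"ay":0,"az":0}]'
python3 - <<'E'
from h import *
s=take("wrist","w6"); R=cv2.Rodrigues(s["rvec"])[0];print("cam",B(-R.T@s["tvec"]))
o=s["img"]
a=cv2.resize(o[70:145,210:310],(400,300),interpolation=2); b=cv2.resize(o,(400,300)); z=np.zeros((600,800,3),np.uint8)
z[:,:]=cv2.resize(o[70:145,210:310],(800,600),interpolation=2); z[300:,400:]=b
cv2.imwrite("pics/w6c.png",z[:,:,::-1])
E
```

```text
t: 13.47
eef_pos: [0.4534, -0.039, 0.2173]
eef_rot: [-3.135, 0.001, 1.568]
ft_force: [-0.6, -0.5, 0.3]
width: 0.0849
gripper_force: 0.0
t: 13.72
eef_pos: [0.4545, -0.0338, 0.2169]
eef_rot: [-3.135, -0.001, 1.573]
ft_force: [0.0, -0.4, 0.5]
width: 0.0849
gripper_force: 0.0
cam [-57.   36.5]
```

View pics/w6c.png

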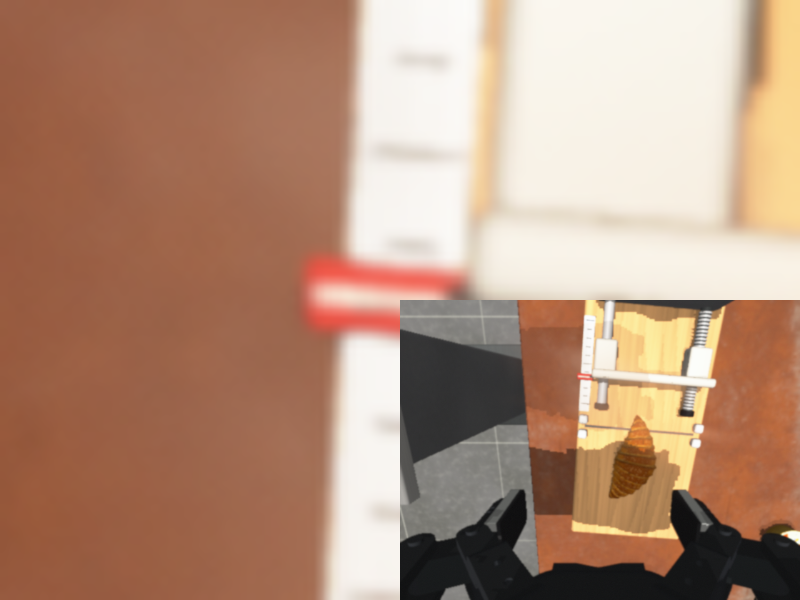

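The crop shows the white line at about v=107 full-frame, with the black pointer right beside it. My inset hid the face edge, so I'll measure that numerically, along with the croissant (visible whole, tapered tip toward the stop).

```bash
cat > m.py <<'E'
import sys
from h import *
from scipy.ndimage import map_coordinates
def prof(s,ch,xs,ys,z):
    K=np.array([[s["fx"],0,s["cx"]],[0,s["fy"],s["cy"]],[0,0,1.]]);o=[]
    for x in xs:
        P=np.array([np.r_[org+ex*x/1e3+ey*y/1e3,z] for y in ys])
        uv=cv2.projectPoints(P,s["rvec"],s["tvec"],K,None)[0][:,0]
        o.append(map_coordinates(ch,[uv[:,1],uv[:,0]],order=1))
    return np.array(o)
if __name__=="__main__":
  for tag in sys.argv[1:]:
    s=load(tag);im=s["img"].astype(float);ys=np.arange(20,60,.1)
    sat=im[...,0]-im[...,2]
    for x0 in(-64,-45,-40,-30,-20):
        p=prof(s,sat,[x0,x0+1,x0+2],ys,.069).mean(0)
        k=np.argmin(np.gradient(cv2.GaussianBlur(p.reshape(1,-1),(0,0),6).ravel()));print(tag,"face",x0,ys[k].round(1),end=" ")
    red=im[...,0]-im[...,1]
    for x0 in(-82,-78,-74,-70):
        p=prof(s,red,[x0,x0+1,x0+2],ys,.024).mean(0)
        q=np.clip(p-60,0,None);q[(ys<28)|(ys>46)]=0;print("clip",x0,((q*ys).sum()/q.sum()).round(1),end=" ")
    print()
E
python3 m.py w5 w6
python3 - <<'E'
from h import *
s=load("w6");t=load("top0");h=cv2.cvtColor(s["img"],cv2.COLOR_RGB2HSV)
for z in(.028,.035):
    c0=proj(s,np.r_[org-.07*ey,z]);
    m=((h[...,1]>150)&(h[...,2]<205)&(h[...,0]<16)).astype(np.uint8)
    roi=np.zeros_like(m);roi[150:290,280:380]=1;m*=roi
    n,l,st,ce=cv2.connectedComponentsWithStats(m);k=1+st[1:,4].argmax()
    c=np.argwhere(l==k)[:,::-1].astype(np.float32);P=np.array([B(onz(s,u,z)) for u in c],np.float32)
    d=P-P.mean(0);w,V=np.linalg.eigh(d.T@d);print(st[k],cv2.minAreaRect(P),P.min(0),P.max(0),P.mean(0),"pca",V[:,1])
    for y in range(-130,0,10):
        r=P[abs(P[:,1]-y)<2]
        if len(r): print(y,r[:,0].min(),r[:,0].max(),end=" | ")
    print()
E
```

```text
w5 face -64 35.6 w5 face -45 33.9 w5 face -40 34.2 w5 face -30 34.8 w5 face -20 34.0 clip -82 37.1 clip -78 37.2 clip -74 37.0 clip -70 37.2 
w6 face -64 36.8 w6 face -45 30.6 w6 face -40 30.9 w6 face -30 30.1 w6 face -20 30.7 clip -82 37.3 clip -78 37.0 clip -74 37.0 clip -70 35.1 
[ 292  182   67   96 3503] ((-4.064403533935547, -82.12079620361328), (104.05198669433594, 58.15200424194336), 73.73979187011719) [ -34.7 -128.4] [ 27.6 -27.3] [ -3.7671993 -78.912384 ] pca [0.24317183 0.9699832 ]
-130 -31.2 -26.1 | -120 -33.9 -0.1 | -110 -28.4 9.1 | -100 -32.4 17.2 | -90 -31.2 24.1 | -80 -31.9 26.7 | -70 -30.7 25.8 | -60 -27.6 24.5 | -50 -23.4 21.3 | -40 -19.4 17.2 | -30 -14.7 -6.3 | 
[ 292  182   67   96 3503] ((-5.244019508361816, -79.51031494140625), (101.80230712890625, 56.856502532958984), 73.79621124267578) [ -35.2 -124.8] [ 25.7 -25.9] [ -4.929489 -76.39005 ] pca [0.24326147 0.96996075]
-120 -35.2 -9.1 | -110 -33.8 6.0 | -100 -31.7 13.9 | -90 -31.5 18.6 | -80 -31.3 24.2 | -70 -31.2 24.1 | -60 -28.9 24.0 | -50 -24.2 19.7 | -40 -20.2 15.8 | -30 -15.6 -11.0 |
```

Run:
```python
from h import *
from m import prof
ys=np.arange(30,56,1.)
for tag in("w5","w6"):
    s=load(tag);im=s["img"].astype(float)
    for x0 in(-62,-35):
        for nm,ch in(("V",im.mean(2)),("R-B",im[...,0]-im[...,2])):
            print(tag,x0,nm,[(int(y),int(v)) for y,v in zip(ys,prof(s,ch,[x0,x0+1,x0+2],ys,.069).mean(0))])
s=load("w6")
cv2.imwrite("pics/w6d.png",cv2.resize(s["img"][75:130,225:298],(800,600),interpolation=2)[:,:,::-1])
```

```text
w5 -62 V [(30, 194), (31, 195), (32, 196), (33, 194), (34, 184), (35, 164), (36, 136), (37, 126), (38, 127), (39, 128), (40, 129), (41, 137), (42, 171), (43, 207), (44, 228), (45, 235), (46, 238), (47, 239), (48, 240), (49, 236), (50, 227), (51, 222), (52, 234), (53, 240), (54, 240), (55, 241)]
w5 -62 R-B [(30, 107), (31, 107), (32, 107), (33, 106), (34, 104), (35, 94), (36, 73), (37, 62), (38, 61), (39, 61), (40, 54), (41, 38), (42, 32), (43, 30), (44, 22), (45, 19), (46, 18), (47, 16), (48, 16), (49, 18), (50, 22), (51, 25), (52, 19), (53, 16), (54, 15), (55, 15)]
w5 -35 V [(30, 201), (31, 201), (32, 201), (33, 197), (34, 174), (35, 142), (36, 135), (37, 137), (38, 139), (39, 139), (40, 141), (41, 161), (42, 197), (43, 220), (44, 232), (45, 236), (46, 238), (47, 240), (48, 238), (49, 230), (50, 212), (51, 199), (52, 201), (53, 202), (54, 201), (55, 201)]
w5 -35 R-B [(30, 109), (31, 108), (32, 107), (33, 108), (34, 104), (35, 84), (36, 77), (37, 77), (38, 78), (39, 75), (40, 62), (41, 49), (42, 43), (43, 32), (44, 24), (45, 22), (46, 20), (47, 19), (48, 19), (49, 25), (50, 47), (51,
[... 497 characters left out ...]
5), (44, 17), (45, 22), (46, 26), (47, 19), (48, 17), (49, 17), (50, 17), (51, 16), (52, 16), (53, 16), (54, 16), (55, 16)]
w6 -35 V [(30, 146), (31, 127), (32, 124), (33, 127), (34, 129), (35, 133), (36, 155), (37, 191), (38, 219), (39, 232), (40, 236), (41, 238), (42, 239), (43, 238), (44, 232), (45, 214), (46, 202), (47, 203), (48, 204), (49, 204), (50, 204), (51, 203), (52, 203), (53, 202), (54, 202), (55, 202)]
w6 -35 R-B [(30, 95), (31, 78), (32, 75), (33, 75), (34, 75), (35, 70), (36, 53), (37, 41), (38, 31), (39, 23), (40, 21), (41, 20), (42, 19), (43, 20), (44, 25), (45, 48), (46, 86), (47, 101), (48, 102), (49, 102), (50, 103), (51, 103), (52, 104), (53, 105), (54, 105), (55, 106)]
```

View pics/w6d.png

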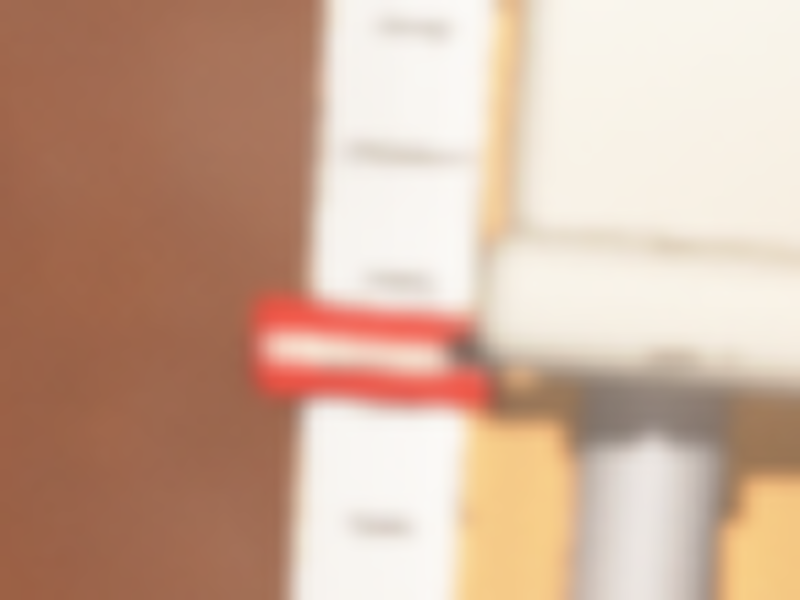

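The pointer sits exactly on the white line (spot at (467,350), line at (430,355)), so the stop is level to within about 0.5 mm. Next the croissant, centred at about (−3,−71) in the board frame and turned about −0.22 rad. I'll grasp it aligned to its own axis.

```bash
python3 -m inch '[{"x":-0.48,"y":0.6,"z":0,"ax":0,"ay":0,"az":0},{"x":-0.48,"y":0.63,"z":0,"ax":0,"ay":0,"az":0},{"x":0,"y":0,"z":0.5,"ax":0,"ay":0,"az":0.8},{"x":0,"y":0,"z":0.6,"ax":0,"ay":0,"az":0.8},{"x":0,"y":0,"z":0.6,"ax":0,"ay":0,"az":0.8}]'
python3 -m inch '[{"x":0,"y":0,"z":0.6,"ax":0,"ay":0,"az":0.8},{"x":0,"y":0,"z":0.2,"ax":0,"ay":0,"az":0},{"x":0,"y":0,"z":0,"ax":0,"ay":0,"az":0},{"x":0,"y":0,"z":0,"ax":0,"ay":0,"az":0},{"x":0,"y":0,"z":0,"ax":0,"ay":0,"az":0}]'
```

```text
t: 14.18
eef_pos: [0.5038, -0.072, 0.1476]
eef_rot: [-3.135, 0.001, 1.36]
ft_force: [-0.6, -0.5, 0.2]
width: 0.085
gripper_force: 0.0
t: 14.6
eef_pos: [0.5035, -0.0725, 0.1182]
eef_rot: [-3.137, 0.001, 1.295]
ft_force: [-0.2, -0.3, -0.6]
width: 0.0847
gripper_force: 0.0
```

```bash
python3 -m inch '[{"x":0,"y":0,"z":0.6,"ax":0,"ay":0,"az":0},{"x":0,"y":0,"z":0.7,"ax":0,"ay":0,"az":0},{"x":0,"y":0,"z":0.5,"ax":0,"ay":0,"az":0},{"x":0,"y":0,"z":0.3,"ax":0,"ay":0,"az":0},{"x":0,"y":0,"z":0,"ax":0,"ay":0,"az":0}]'
python3 -m inch '[{"x":0,"y":0,"z":0,"ax":0,"ay":0,"az":0},{"x":0,"y":0,"z":0,"ax":0,"ay":0,"az":0},{"x":0,"y":0,"z":0,"ax":0,"ay":0,"az":0},{"x":0,"y":0,"z":0,"ax":0,"ay":0,"az":0},{"x":0,"y":0,"z":0,"ax":0,"ay":0,"az":0}]' 20 30
python3 -m inch '[{"x":0,"y":0,"z":0,"ax":0,"ay":0,"az":0},{"x":0,"y":0,"z":0,"ax":0,"ay":0,"az":0},{"x":0,"y":0,"z":0,"ax":0,"ay":0,"az":0}]'
```

```text
t: 15.02
eef_pos: [0.5014, -0.0726, 0.0313]
eef_rot: [-3.132, 0.002, 1.293]
ft_force: [0.0, -0.1, -0.5]
width: 0.0848
gripper_force: 0.0
t: 15.43
eef_pos: [0.5033, -0.0729, 0.0348]
eef_rot: [-3.138, 0.001, 1.293]
ft_force: [-1.1, -0.5, 6.2]
width: 0.0558
gripper_force: 31.3
t: 15.68
eef_pos: [0.5032, -0.0729, 0.0348]
eef_rot: [-3.138, 0.001, 1.293]
ft_force: [-1.6, 0.8, 5.7]
width: 0.0555
gripper_force: 31.3
```

```bash
python3 -m inch '[{"x":0,"y":0,"z":-0.15,"ax":0,"ay":0,"az":0},{"x":0,"y":0,"z":0,"ax":0,"ay":0,"az":-0.6},{"x":0,"y":0,"z":0,"ax":0,"ay":0,"az":-0.7},{"x":0,"y":0,"z":0,"ax":0,"ay":0,"az":-0.7},{"x":0,"y":0,"z":0,"ax":0,"ay":0,"az":-0.5}]'
python3 -m inch '[{"x":0,"y":0,"z":0,"ax":0,"ay":0,"az":0},{"x":0,"y":0,"z":0,"ax":0,"ay":0,"az":0},{"x":0,"y":0,"z":0,"ax":0,"ay":0,"az":0}]'
python3 - <<'E'
from h import *
print(B(get_obs()["eef_pos"]))
for n in("top","scene"):
    s=take(n,"c_"+n);h=cv2.cvtColor(s["img"],cv2.COLOR_RGB2HSV)
    m=((h[...,1]>130)&(h[...,2]<190)&(h[...,0]<16)).astype(np.uint8);roi=np.zeros_like(m)
    if n=="top": roi[205:252,262:325]=1
    else: roi[200:245,300:355]=1
    c=np.argwhere(m*roi)[:,::-1].astype(np.float32);P=np.array([B(onz(s,u,.035)) for u in c])
    print(n,len(P),P[:,0].min(),P[:,0].max())
    for y in range(-140,20,8):
        r=P[abs(P[:,1]-y)<4]
        if len(r): print(y,r[:,0].min(),r[:,0].max(),len(r),end=" | ")
    print()
s=take("wrist","w7");h=cv2.cvtColor(s["img"],cv2.COLOR_RGB2HSV)
cv2.imwrite("pics/w7.png",s["img"][:,:,::-1])
E
```

```text
t: 16.1
eef_pos: [0.5028, -0.0729, 0.0399]
eef_rot: [-3.136, 0.0, 1.514]
ft_force: [-0.2, -0.1, -0.1]
width: 0.0554
gripper_force: 32.2
t: 16.35
eef_pos: [0.5025, -0.0728, 0.0392]
eef_rot: [-3.135, 0.0, 1.509]
ft_force: [-0.3, -0.3, -0.6]
width: 0.0553
gripper_force: 32.2
[ -4.1 -71.2]
top 189 -58.7 98.6
-140 83.5 97.0 11 | -132 83.3 96.4 10 | -124 85.8 96.0 11 | -116 85.4 95.4 8 | -108 84.8 95.0 12 | -100 87.7 94.4 6 | -92 80.9 94.0 10 | -84 86.7 93.4 6 | -76 86.1 93.0 9 | -68 85.7 92.4 6 | -60 85.3 92.0 5 | -52 88.1 91.6 5 | -44 90.8 91.0 2 | -36 90.2 90.6 3 | -28 89.8 90.0 2 | -20 89.2 89.6 3 | -12 -28.8 89.0 4 | -4 -58.5 88.6 7 | 4 -58.7 88.0 3 | 12 87.4 87.6 2 | 
scene 302 -135.6 126.7
-116 9.6 126.7 4 | -108 3.3 123.1 13 | -100 -2.9 116.1 18 | -92 -6.0 26.3 17 | -84 -12.1 28.1 20 | -76 -111.9 29.8 28 | -68 -114.9 26.0 29 | -60 -120.2 22.8 27 | -52 -108.3 19.0 26 | -44 -133.0 71.9 29 | -36 -135.6 4.3 23 | -28 -107.3 0.6 17 | -20 -110.3 -7.8 14 | -12 -110.6 -11.3 14 | -4 -27.7 -17.2 7 | 4 -25.4 -25.4 1 |
```

```bash
python3 -m inch '[{"x":0.25,"y":0,"z":0,"ax":0,"ay":0,"az":0},{"x":0.25,"y":0,"z":0,"ax":0,"ay":0,"az":0},{"x":0.2,"y":0,"z":0,"ax":0,"ay":0,"az":0},{"x":0.1,"y":0,"z":0,"ax":0,"ay":0,"az":0},{"x":0,"y":0,"z":0,"ax":0,"ay":0,"az":0}]'
python3 -m inch '[{"x":0,"y":0,"z":0,"ax":0,"ay":0,"az":0},{"x":0,"y":0,"z":0,"ax":0,"ay":0,"az":0}]'
```

```text
t: 16.92
eef_pos: [0.5042, -0.0396, 0.0386]
eef_rot: [-3.134, -0.0, 1.512]
ft_force: [-0.1, 0.3, -1.4]
width: 0.0551
gripper_force: 32.2
t: 17.08
eef_pos: [0.5041, -0.0408, 0.0386]
eef_rot: [-3.134, 0.0, 1.511]
ft_force: [0.3, 0.2, -0.5]
width: 0.0553
gripper_force: 32.2
```

```bash
for i in 1; do python3 -m inch '[{"x":0.05,"y":0,"z":0,"ax":0,"ay":0,"az":0},{"x":0.03,"y":0,"z":0,"ax":0,"ay":0,"az":0},{"x":0,"y":0,"z":0,"ax":0,"ay":0,"az":0},{"x":0,"y":0,"z":0,"ax":0,"ay":0,"az":0}]'; done | grep -E "pos|force"
python3 -m inch '[{"x":0.03,"y":0,"z":0,"ax":0,"ay":0,"az":0},{"x":0,"y":0,"z":0,"ax":0,"ay":0,"az":0},{"x":0,"y":0,"z":0,"ax":0,"ay":0,"az":0}]' | grep -E "pos|ft_force"
```

```text
eef_pos: [0.5043, -0.0377, 0.0386]
ft_force: [-0.4, -0.0, -0.1]
gripper_force: 32.2
eef_pos: [0.5044, -0.0365, 0.0386]
ft_force: [-0.7, 0.1, -0.6]
```

```bash
python3 -m inch '[{"x":0.03,"y":0,"z":0,"ax":0,"ay":0,"az":0},{"x":0,"y":0,"z":0,"ax":0,"ay":0,"az":0},{"x":0,"y":0,"z":0,"ax":0,"ay":0,"az":0}]' | grep -E "pos|ft_force"
```

```text
eef_pos: [0.5045, -0.0352, 0.0386]
ft_force: [-0.3, 0.1, 0.2]
```

```bash
python3 -m inch '[{"x":0.04,"y":0,"z":0,"ax":0,"ay":0,"az":0},{"x":0,"y":0,"z":0,"ax":0,"ay":0,"az":0},{"x":0,"y":0,"z":0,"ax":0,"ay":0,"az":0}]' | grep -E "pos|ft_force"
```

```text
eef_pos: [0.5045, -0.0336, 0.0386]
ft_force: [-0.3, 0.5, -1.0]
```

```bash
python3 -m inch '[{"x":0.03,"y":0,"z":0,"ax":0,"ay":0,"az":0},{"x":0,"y":0,"z":0,"ax":0,"ay":0,"az":0},{"x":0,"y":0,"z":0,"ax":0,"ay":0,"az":0}]' | grep -E "pos|ft_force"
```

```text
eef_pos: [0.5046, -0.0324, 0.0386]
ft_force: [0.2, -0.0, -0.2]
```

```bash
python3 -m inch '[{"x":0.04,"y":0,"z":0,"ax":0,"ay":0,"az":0},{"x":0,"y":0,"z":0,"ax":0,"ay":0,"az":0},{"x":0,"y":0,"z":0,"ax":0,"ay":0,"az":0}]' | grep -E "pos|ft_force"
```

```text
eef_pos: [0.5047, -0.0308, 0.0386]
ft_force: [-0.0, -0.4, -0.4]
```

```bash
python3 -m inch '[{"x":0.03,"y":0,"z":0,"ax":0,"ay":0,"az":0},{"x":0,"y":0,"z":0,"ax":0,"ay":0,"az":0},{"x":0,"y":0,"z":0,"ax":0,"ay":0,"az":0}]' | grep -E "pos|ft_force"
```

```text
eef_pos: [0.5048, -0.0296, 0.0386]
ft_force: [-0.8, -0.1, 0.1]
```

```bash
python3 -m inch '[{"x":0.025,"y":0,"z":0,"ax":0,"ay":0,"az":0},{"x":0,"y":0,"z":0,"ax":0,"ay":0,"az":0},{"x":0,"y":0,"z":0,"ax":0,"ay":0,"az":0}]' | grep -E "pos|ft_force"
```

```text
eef_pos: [0.5049, -0.0286, 0.0386]
ft_force: [-0.0, 0.2, -0.1]
```

```bash
python3 -m inch '[{"x":0.03,"y":0,"z":0,"ax":0,"ay":0,"az":0},{"x":0,"y":0,"z":0,"ax":0,"ay":0,"az":0},{"x":0,"y":0,"z":0,"ax":0,"ay":0,"az":0}]' | grep -E "pos|ft_force"
```

```text
eef_pos: [0.5049, -0.0275, 0.0386]
ft_force: [-0.4, -0.9, -0.6]
```

```bash
python3 -m inch '[{"x":0.025,"y":0,"z":0,"ax":0,"ay":0,"az":0},{"x":0,"y":0,"z":0,"ax":0,"ay":0,"az":0},{"x":0,"y":0,"z":0,"ax":0,"ay":0,"az":0}]' | grep -E "pos|ft_force"
```

```text
eef_pos: [0.505, -0.0267, 0.0386]
ft_force: [-0.3, -3.5, 0.1]
```

Run:
```python
from h import *
s=take("wrist","w8")
h=cv2.cvtColor(s["img"],cv2.COLOR_RGB2HSV)
# front tip: orange-brown pixels ahead, at z .035
m=((h[...,1]>120)&(h[...,2]<235)&(h[...,0]<15)).astype(np.uint8)
c=np.argwhere(m)[:,::-1]
P=np.array([B(onz(s,u,.035)) for u in c]);k=(abs(P[:,0])<45)&(P[:,1]>-60)&(P[:,1]<45)
P=P[k]
for y in range(-20,45,4):
    r=P[abs(P[:,1]-y)<2]
    if len(r): print(y,r[:,0].min(),r[:,0].max(),len(r))
```

```text
-20 -32.8 36.1 481
-16 -31.8 37.2 286
-12 -31.1 24.7 567
-8 -26.7 12.3 585
-4 -18.8 12.5 241
0 -44.9 14.1 363
4 -44.7 2.4 376
8 -44.8 5.2 268
12 -23.2 6.8 215
16 -22.0 -0.5 443
20 -23.3 3.4 337
24 -22.8 1.8 335
28 -21.0 -3.3 374
32 -21.3 -7.3 124
```

Contact has been made at −3.5 N. Pressing up to about 8 N.

```bash
python3 -m inch '[{"x":0.02,"y":0,"z":0,"ax":0,"ay":0,"az":0},{"x":0,"y":0,"z":0,"ax":0,"ay":0,"az":0},{"x":0,"y":0,"z":0,"ax":0,"ay":0,"az":0}]' | grep -E "pos|ft_force"
```

```text
eef_pos: [0.5051, -0.0263, 0.0387]
ft_force: [-0.5, -7.5, 0.5]
```

```bash
python3 -m inch '[{"x":0.006,"y":0,"z":0,"ax":0,"ay":0,"az":0},{"x":0,"y":0,"z":0,"ax":0,"ay":0,"az":0},{"x":0,"y":0,"z":0,"ax":0,"ay":0,"az":0},{"x":0,"y":0,"z":0,"ax":0,"ay":0,"az":0},{"x":0,"y":0,"z":0,"ax":0,"ay":0,"az":0}]' | grep -E "pos|ft_force"; python3 -m inch '[{"x":0,"y":0,"z":0,"ax":0,"ay":0,"az":0},{"x":0,"y":0,"z":0,"ax":0,"ay":0,"az":0},{"x":0,"y":0,"z":0,"ax":0,"ay":0,"az":0},{"x":0,"y":0,"z":0,"ax":0,"ay":0,"az":0}]' | grep -E "pos|ft_force|^t"
python3 - <<'E'
from h import *
from m import prof
s=take("wrist","w9")
for tag in("w6","w9"):
    s=load(tag);im=s["img"].astype(float);ys=np.arange(28,56,2.)
    print(tag,[(int(y),int(v)) for y,v in zip(ys,prof(s,im.mean(2),[40,41,42],ys,.069).mean(0))])
E
```

```text
eef_pos: [0.5051, -0.0262, 0.0387]
ft_force: [-1.4, -7.6, 0.2]
t: 20.72
eef_pos: [0.5051, -0.0262, 0.0387]
ft_force: [-1.1, -7.6, 0.7]
w6 [(28, 184), (30, 129), (32, 126), (34, 133), (36, 232), (38, 249), (40, 250), (42, 245), (44, 221), (46, 250), (48, 251), (50, 251), (52, 251), (54, 251)]
w9 [(28, 194), (30, 100), (32, 224), (34, 114), (36, 184), (38, 221), (40, 228), (42, 226), (44, 155), (46, 240), (48, 246), (50, 246), (52, 246), (54, 246)]
```

The press held at about 7.6 N for over 0.6 s and the stop didn't move. I'll ease off, lower to the board and release.

```bash
python3 -m inch '[{"x":-0.025,"y":0,"z":0,"ax":0,"ay":0,"az":0},{"x":0,"y":0,"z":0.05,"ax":0,"ay":0,"az":0},{"x":0,"y":0,"z":0.05,"ax":0,"ay":0,"az":0},{"x":0,"y":0,"z":0,"ax":0,"ay":0,"az":0},{"x":0,"y":0,"z":0,"ax":0,"ay":0,"az":0}]' | grep -E "pos|ft_force"
```

```text
eef_pos: [0.5051, -0.0265, 0.0349]
ft_force: [-1.9, -4.5, 4.9]
```

```bash
python3 -m inch '[{"x":-0.015,"y":0,"z":0,"ax":0,"ay":0,"az":0},{"x":0,"y":0,"z":0,"ax":0,"ay":0,"az":0},{"x":0,"y":0,"z":0,"ax":0,"ay":0,"az":0},{"x":0,"y":0,"z":0,"ax":0,"ay":0,"az":0},{"x":0,"y":0,"z":0,"ax":0,"ay":0,"az":0}]' 80
python3 -m inch '[{"x":0,"y":0,"z":-0.3,"ax":0,"ay":0,"az":0},{"x":0,"y":0,"z":-0.6,"ax":0,"ay":0,"az":0},{"x":0,"y":0,"z":-0.9,"ax":0,"ay":0,"az":0},{"x":0,"y":0,"z":-0.9,"ax":0,"ay":0,"az":0},{"x":-0.5,"y":0,"z":-0.9,"ax":0,"ay":0,"az":0}]'
python3 -m inch '[{"x":0,"y":0,"z":-0.8,"ax":0,"ay":0,"az":0},{"x":0,"y":0,"z":0,"ax":0,"ay":0,"az":0},{"x":0,"y":0,"z":0,"ax":0,"ay":0,"az":0}]'
python3 - <<'E'
from h import *
from m import prof
s=take("wrist","w10");R=cv2.Rodrigues(s["rvec"])[0];print("cam",B(-R.T@s["tvec"]))
h=cv2.cvtColor(s["img"],cv2.COLOR_RGB2HSV)
m=((h[...,1]>140)&(h[...,2]<215)&(h[...,0]<16)).astype(np.uint8)
c=np.argwhere(m)[:,::-1]
P=np.array([B(onz(s,u,.033)) for u in c])
P=P[(abs(P[:,0])<50)&(P[:,1]>-110)&(P[:,1]<45)]
for y in range(-108,48,8):
    r=P[abs(P[:,1]-y)<4]
    if len(r): print(y,np.percentile(r[:,0],[2,98]),len(r),end=" | ")
im=s["img"].astype(float);ys=np.arange(28,50,1.)
for x in(-62,40): print(x,[(int(y),int(v)) for y,v in zip(ys,prof(s,im.mean(2),[x,x+1,x+2],ys,.069).mean(0))])
for x0 in(-82,-78,-74):
    p=prof(s,im[...,0]-im[...,1],[x0,x0+1,x0+2],ys,.024).mean(0);q=np.clip(p-60,0,None);print("clip",x0,(q*ys).sum()/q.sum())
E
```

```text
t: 21.6
eef_pos: [0.5048, -0.0268, 0.0344]
eef_rot: [-3.134, -0.0, 1.511]
ft_force: [-0.1, -0.5, 0.5]
width: 0.0798
gripper_force: 0.0
t: 22.02
eef_pos: [0.5045, -0.0453, 0.1811]
eef_rot: [-3.135, -0.001, 1.513]
ft_force: [1.3, -0.4, 0.1]
width: 0.0803
gripper_force: 0.0
t: 22.27
eef_pos: [0.5058, -0.0473, 0.2135]
eef_rot: [-3.139, 0.0, 1.51]
ft_force: [-0.7, 0.2, -0.7]
width: 0.0801
gripper_force: 0.0
cam [-1.  26.2]
-84 [-21.8  -6.4] 88 | -76 [-22.698   2.18 ] 152 | -68 [-24.4   8.8] 219 | -60 [-25.2  13.4] 263 | -52 [-26.   15.2] 307 | -44 [-27.6  18.9] 388 | -36 [-28.3    21.288] 458 | -28 [-30.   23.1] 476 | -20 [-29.8  23. ] 538 | -12 [-27.14  20.1 ] 491 | -4 [-25.7  15.5] 427 | 4 [-24.7  12.7] 373 | 12 [-23.6     8.614] 328 | 20 [-22.6     1.982] 252 | 28 [-21.6  -5.9] 149 | -62 [(28, 240), (29, 240), (30, 239), (31, 230), (32, 181), (33, 134), (34, 140), (35, 149), (36, 127), (37, 150), (38, 189), (39, 215), (40, 226), (41, 228), (42, 230), (43, 231), (44, 227), (45, 213), (46, 206), (47, 219), (48, 215), (49, 196)]
40 [(28, 124), (29, 123), (30, 123), (31, 123), (32, 124), (33, 123), (34, 130), (35, 163), (36, 194), (37, 216), (38, 226), (39, 230), (40, 232), (41, 233), (42, 226), (43, 202), (44, 172), (45, 168), (46, 174), (47, 177), (48, 177), (49, 177)]
clip -82 37.4234926697324
clip -78 36.40467309636006
clip -74 34.747163145378515
```

The croissant lies square, its centre about 62 mm in front of the stop's face, and the stop is level with the line. Handing in.

```bash
python3 -c "from cell import *;print(job_done())"
```

```text
the job is handed in; nothing more can be done
None
```

I wound the stop back past the line and forward again until it was level with it (to about 0.5 mm), pressed the croissant against it at about 7.6 N and released it there square, then handed the job in at about 22 s of the 64 s allowed; the hand-in returned no verdict.

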